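# Dial the two-number combination of the larger sample lockbox

### The arm

A 7-joint arm with a two-finger parallel gripper is mounted at the origin on a cart in front of the work surface, level with it; the furniture and walls round the work are solid. World frame = base frame: x ahead of the robot, y to its left, z up, the work surface at z = 0. Lengths are in m, angles in rad, forces in N, time in s.
With the tool pointing down it reaches from about 0.4 to 0.85 m from the base axis. Payload 4.5 kg.
Tool frame: the origin (TCP) lies midway between the tips of the shut fingers; the grasp point (between the pads) lies 19 mm behind it; z points along the fingers, y is the line along which they close (so a half turn about z gives the same grasp; the last joint's range is limited). The gripper opens to 88 mm and grips with 3 to 60 N. Pads are 18 mm wide; open, the fingers measure 123 mm over their backs; the gripper's body (75 mm by 187 mm) begins 45 mm behind the grasp point.
Start: joints at [-1.114, 0.689, -0.195, 1.565, 0.157, 0.902, -0.215], TCP at [0.256, 0.57, 0.239] pointing down, gripper open.
Joint ranges: [-3.01, 3.01], [-0.46, 2.08], [-1.47, 1.51], [0.13, 2.56], [-1, 4.14], [0.04, 2.09], [-2.66, 2.66]. Speed limits (rad/s): [2.57, 2.57, 3.14, 3.14, 3.14, 3.14, 3.14].

### API

Orientations are given as a unit quaternion [x, y, z, w].
In Python, from plant import r gives the robot as it stands.
- The arm moves only by the tool carry_out, never from a script. Its argument "plan" is a list of rows, each an object with "rot": the turn, a rotation vector about the tool's x, y, z in rad, a list of three; "xyz": the shift along the tool's x, y, z in m, a list of three; "grip": the closure in counts, from 0 (fully open) to 255 (shut). In form: [{"rot": [wx, wy, wz], "xyz": [dx, dy, dz], "grip": grip}, ...]. A call has 1 to 8 rows; each row is the pose to reach, as a shift and turn from the pose commanded when the call began, along the tool's axes at that moment; what a row does not reach only later rows make up. A row lasts 1/12 s, in which the tool goes at most 41.7 mm and 7.16 degrees, less where a joint would pass 70% of its speed; a pose out of reach is approached as far as the arm can. A call with a gripper value outside its range is refused whole. The fingers move at their own pace and stop on an object; "squeeze" is the grip in N (left out, the last holds). Time passes only in rows, so rows that repeat a pose let the fingers close. It gives the time, the measured TCP pose, the force, the opening and the grip force at its end, in the units of the state.
- r.get_state(): the state, without advancing time (a new reading comes with each control period).
- r.snapshot(name): name is "side" or "top" or "wrist"; returns the picture (420x560x3 uint8, red, green, blue); there is no depth.
- r.camera_params(name): a dict with "fx", "fy", "cx", "cy" (pixels), "distortion" ([k1, k2, p1, p2, k3] as OpenCV has them; the pictures are not rectified), "position" and "attitude" of the camera in the world; the wrist camera has in their place "hand_eye" (4x4, takes a point from camera to tool coordinates, whose origin is the TCP and whose axes are the flange's). Camera axes: x right, y down, z forward; pixel columns grow to the right and rows downward; lengths in m; the calibration is good to about 2 mm. A picture is of the moment at which its call begins: read the wrist's pose just before it. camera_params takes no time and is no camera call.
- r.finish_job(): hands the job in; it is judged then, once.
The state is a dict: "clock": time; "q": joint angles; "qd": joint speeds; "joint_torque": joint torques, N m; "tool_pos": TCP position; "eef_rot": TCP orientation; "contact_force": force on the tool from outside, world axes, zero at the start; "moment": the same for the moment, N m; "opening": opening from 0.0 (shut) to 1.0 (fully open); "finger_force": force on a finger pad.
Only numpy, scipy, OpenCV 4.12 (cv2) and the standard library are available. Lean on these libraries where they do the work, as an engineer would, in place of code of your own. Each camera call takes 0.05 s, during which the arm holds its last target. There are 200 camera calls.

### The job

Dial the combination two-four on the larger of the two grey lockboxes: turn its dial left (anticlockwise seen from above) until the white pointer stands at the two-dot mark, rest it there for about a second, then turn it right until the pointer stands at the four-dot mark, and let go. Do not run past either mark to the next one, and leave the dial of the smaller lockbox alone.

Things in the scene. Friction and masses are not known exactly. Their poses are not given: they have to be found in the camera images.
- large_lockbox: Larger grey steel lockbox, fixed; 150 (x) x 190 (y) x 80 mm high, combination dial face up in the middle of its top. Origin: centre of underside, z up = dial axis; x points away from the robot, to the three-dot mark. Heights: fixed scale disc (radius 62) top 82 mm, turning disc (radius 38) top 92, upright grip bar on it from 92 to 122 mm, 52 long, 14 thick, centred on the axis.
- large_dial (a joint): Dial of the larger box, rad, positive anticlockwise from above (left). At q the grip bar lies, and its white pointer line points, at angle q from the box's +x. Fixed black marks round it: one dot at +80 degrees, two at +40, three at 0, four at -40, five at -80. Starts within 0.3 of 0. Needs 0.06 N m, stays where left, no clicks or stops at the marks.
- small_lockbox: Smaller grey steel lockbox of the same make, fixed, not to be dialled: 105 (x) x 130 (y) x 60 mm high, 90 mm to the top of its dial's bar. Origin: centre of underside, z up, x away from the robot. Either box may stand on the left.
- small_dial (a joint): Dial of the smaller box, rad, same sense and marks as the larger; starts within 0.15 of 0 and must be left there.

How it is judged:
On the way:
1. the larger dial's pointer rests at the two-dot mark (40 degrees left, within 10 degrees) (value of joint large_dial between 0.523 and 0.873 rad and velocity of joint large_dial between -0.15 and 0.15 rad/s), for 0.4 s.
At the end, for the whole second after the job is handed in: The larger lockbox's dial is at rest and released with its pointer at the four-dot mark (40 degrees right of the three-dot mark, within 10 degrees); the smaller lockbox's dial still points at its three-dot mark (within 0.35 rad) (value of joint large_dial between -0.873 and -0.523 rad and velocity of joint large_dial between -0.05 and 0.05 rad/s and value of joint small_dial between -0.35 and 0.35 rad); the robot touches nothing.
It fails at once if the larger dial runs past a mark of the combination to the next one (more than 70 degrees to either side) (value of joint large_dial above 1.22 rad or value of joint large_dial below -1.22 rad).
It fails at once if the smaller lockbox's dial is turned (more than 0.35 rad from its three-dot mark) (value of joint small_dial above 0.35 rad or value of joint small_dial below -0.35 rad).
It also fails if it takes over 35 s, if anything falls off the work surface, if the arm or the gripper's body presses on something with over 40 N, if the wrist force passes 120 N, or if a joint passes its speed limit or range.

## Working session

There is one attempt and no reset: what is moved stays moved. The work goes in short steps, Python scripts to look and compute and a tool call to move; the robot and the scene stay as the last step left them, time stands still between calls to the robot, and variables do not carry over. Pictures are saved under pics/ and viewed, at most 10 in all, crops included, and the job is handed in when it is done.

Besides the shell and the picture viewer there is one more tool, called in YAML: its name, and indented under it one key for each argument. carry_out: Moves the arm, as the interface text tells. Its arguments: {"type":"object","properties":{"plan":{"type":"array"},"squeeze":{"type":"number"}},"required":["plan"]}

```bash
mkdir -p pics; python3 - <<'E'
from plant import r
import cv2
s=r.get_state();print(s['clock'],s['tool_pos'],s['eef_rot'],s['opening'])
for n in("top","side"):
    p=r.camera_params(n);print(n,p)
    cv2.imwrite(f"pics/{n}0.png",r.snapshot(n)[:,:,::-1])
print(r.camera_params("wrist"))
E
```

```text
0.0 [0.25625726 0.56937534 0.23791793] [ 2.09811707e-01  9.77741398e-01 -8.89397443e-04 -1.18818074e-04] 1.002841826519195
top {'fx': 381.4217106130044, 'fy': 381.4217106130044, 'cx': 282.9369785014101, 'cy': 211.06482999138623, 'distortion': array([-0.06504194,  0.        ,  0.        ,  0.        ,  0.        ]), 'position': array([0.35553203, 0.02736623, 0.92925616]), 'attitude': array([-0.68132311,  0.72398262, -0.07785858,  0.07473971])}
side {'fx': 383.0481731727436, 'fy': 383.0481731727436, 'cx': 279.0686286433923, 'cy': 204.28333517834196, 'distortion': array([-0.0904412,  0.       ,  0.       ,  0.       ,  0.       ]), 'position': array([ 0.49233253, -0.71242943,  0.5052523 ]), 'attitude': array([ 0.85815788, -0.01743392,  0.01220599, -0.51294456])}
{'fx': 313.6363440664488, 'fy': 313.6363440664488, 'cx': 280.4784190757559, 'cy': 208.8112098171791, 'distortion': array([-0.0556618,  0.       ,  0.       ,  0.       ,  0.       ]), 'hand_eye': array([[ 8.96238148e-04, -9.46959621e-01, -3.21351323e-01,
         8.47195256e-02],
       [ 9.99999352e-01,  6.23041190e-04,  9.52984152e-04,
         2.29262046e-04],
       [-7.02222401e-04, -3.21351969e-01,  9.46959566e-01,
        -1.45352031e-01],
       [ 0.00000000e+00,  0.00000000e+00,  0.00000000e+00,
         1.00000000e+00]])}
```

View pics/top0.png

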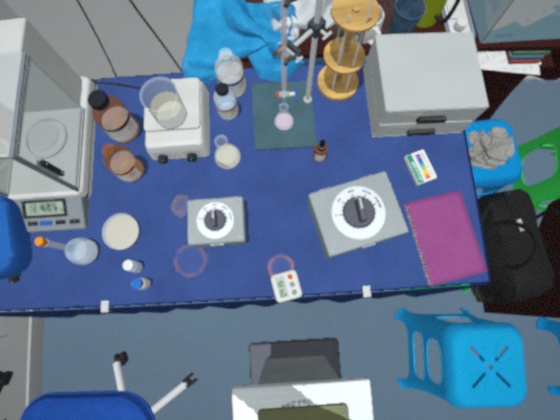

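The top view shows the large box with its dial at about (359,212) and the small box with its dial at about (215,220). Next I'll measure the dial centre, box yaw and pointer from a crop.

```bash
cat > h.py <<'E'
import numpy as np,cv2
from scipy.spatial.transform import Rotation as R
from plant import r
def cam(n,s=None):
    p=r.camera_params(n);K=np.array([[p['fx'],0,p['cx']],[0,p['fy'],p['cy']],[0,0,1]])
    if n=='wrist':
        T=np.eye(4);T[:3,:3]=R.from_quat(s['eef_rot']).as_matrix();T[:3,3]=s['tool_pos'];T=T@p['hand_eye']
        return K,p['distortion'],T[:3,:3],T[:3,3]
    return K,p['distortion'],R.from_quat(p['attitude']).as_matrix(),p['position']
def onplane(c,px,z):
    K,d,M,o=c
    u=cv2.undistortPoints(np.array(px,float).reshape(-1,1,2),K,d)[:,0]
    v=np.c_[u,np.ones(len(u))]@M.T
    return o+v*((z-o[2])/v[:,2])[:,None]
E
python3 - <<'E'
from h import *
im=cv2.imread('pics/top0.png');c=cam('top')
h=cv2.cvtColor(im,cv2.COLOR_BGR2HSV)
x0,y0,x1,y1=290,150,430,280
grey=((h[:,:,1]<60)&(h[:,:,2]>110)).astype(np.uint8);m=np.zeros_like(grey);m[y0:y1,x0:x1]=grey[y0:y1,x0:x1]
cs=cv2.findContours(m,cv2.RETR_EXTERNAL,2)[0];k=max(cs,key=cv2.contourArea)
print('area',cv2.contourArea(k));w=onplane(c,k.reshape(-1,2),.08)[:,:2]
print('box z.08',cv2.minAreaRect((w*1000).astype(np.float32)))
wh=((h[:,:,2]>215)&(h[:,:,1]<40)).astype(np.uint8);m=np.zeros_like(wh);m[y0:y1,x0:x1]=wh[y0:y1,x0:x1]
k=max(cv2.findContours(m,cv2.RETR_EXTERNAL,2)[0],key=cv2.contourArea)
print('ring',cv2.contourArea(k),cv2.minEnclosingCircle((onplane(c,k.reshape(-1,2),.082)[:,:2]*1000).astype(np.float32)))
cv2.imwrite('pics/c0.png',cv2.resize(im[160:265,300:440],None,fx=5,fy=5,interpolation=2))
E
```

```text
area 5420.5
box z.08 ((526.7112426757812, -149.78134155273438), (158.4267578125, 197.5351104736328), 13.886388778686523)
ring 2213.0 ((528.8432006835938, -153.0515594482422), 62.7523307800293)
```

View pics/c0.png

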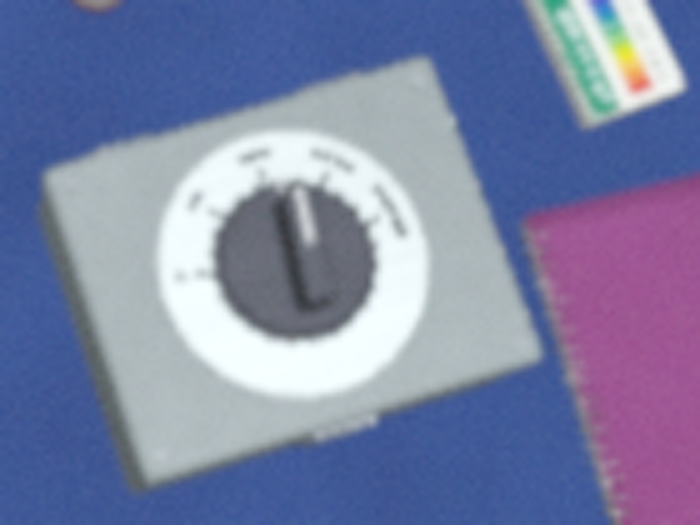

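The crop shows the white pointer at about (298,195)-(310,242), close to straight up. The box is turned left by roughly 14°. I'll turn that into numbers and check the arm's path.

```bash
python3 - <<'E'
from h import *
c=cam('top');f=lambda p:np.array(p)/5+[300,160]
w=onplane(c,[f((298,195)),f((310,242))],.122);d=w[0]-w[1];print('pointer',w,np.degrees(np.arctan2(d[1],d[0])))
w=onplane(c,[f((262,178)),f((325,180)),f((374,222)),f((218,216)),f((205,275))],.082)[:,:2]-[.5288,-.153];print('marks',np.degrees(np.arctan2(w[:,1],w[:,0])))
w=onplane(c,[(284,286),(215,220),(165,100),(45,150),(45,210),(120,232),(226,75),(345,60),(430,85)],.1);print(w)
K,D,M,o=c
print(cv2.projectPoints(np.array([[.256,.57,.239],[0.256,.57,.0]]),cv2.Rodrigues(M.T)[0],-M.T@o,K,D)[0])
E
```

```text
pointer [[ 0.54942199 -0.15062686  0.122     ]
 [ 0.52811638 -0.15367021  0.122     ]] 8.129269376183052
marks [ 13.3449354  -28.25833702 -68.93459282  54.17848547  96.48815416]
[[ 0.37354209  0.02576485  0.1       ]
 [ 0.52640363  0.16989185  0.1       ]
 [ 0.82844585  0.28534879  0.1       ]
 [ 0.72058273  0.57460778  0.1       ]
 [ 0.57319004  0.5622435   0.1       ]
 [ 0.51192046  0.38347582  0.1       ]
 [ 0.88559233  0.13636435  0.1       ]
 [ 0.90952381 -0.15799462  0.1       ]
 [ 0.83046045 -0.35967364  0.1       ]]
[[[-14.26280805 365.41870051]]

 [[ 59.35316475 348.7828457 ]]]
```

View pics/side0.png

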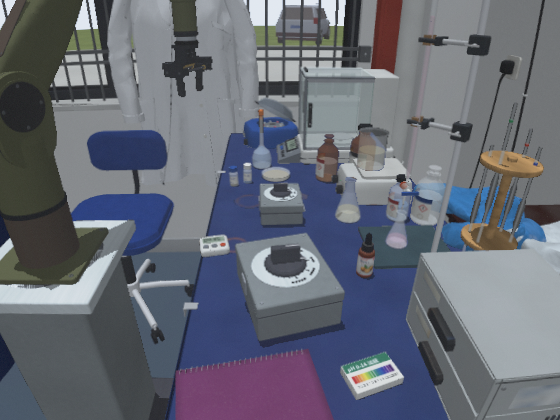

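Side view: nothing tall stands between the gripper and the large box at z≈0.22. The box yaw is about 13.5°, the bar is at about 8° in world, and the dial axis is near (0.529,-0.152).

carry_out:
  plan:
    - {"rot": [0,0,0],"xyz": [-0.026,-0.026,0.001],"grip": 0}
    - {"rot": [0,0,0],"xyz": [-0.052,-0.052,0.002],"grip": 0}
    - {"rot": [0,0,0],"xyz": [-0.078,-0.078,0.003],"grip": 0}
    - {"rot": [0,0,0],"xyz": [-0.104,-0.104,0.004],"grip": 0}
    - {"rot": [0,0,0],"xyz": [-0.13,-0.13,0.005],"grip": 0}
    - {"rot": [0,0,0],"xyz": [-0.156,-0.156,0.006],"grip": 0}
    - {"rot": [0,0,0],"xyz": [-0.182,-0.182,0.007],"grip": 0}
    - {"rot": [0,0,0],"xyz": [-0.208,-0.208,0.008],"grip": 0}

```text
clock: 0.77
tool_pos: [0.3609, 0.2931, 0.2306]
eef_rot: [0.21, 0.978, -0.0, -0.0]
contact_force: [0.8, 0.7, -1.0]
opening: 0.996
finger_force: 0.0
```

carry_out:
  plan:
    - {"rot": [0,0,0],"xyz": [-0.026,-0.026,0.001],"grip": 0}
    - {"rot": [0,0,0],"xyz": [-0.052,-0.052,0.002],"grip": 0}
    - {"rot": [0,0,0],"xyz": [-0.078,-0.078,0.003],"grip": 0}
    - {"rot": [0,0,0],"xyz": [-0.104,-0.104,0.004],"grip": 0}
    - {"rot": [0,0,0],"xyz": [-0.13,-0.13,0.005],"grip": 0}
    - {"rot": [0,0,0],"xyz": [-0.156,-0.156,0.006],"grip": 0}
    - {"rot": [0,0,0],"xyz": [-0.182,-0.182,0.007],"grip": 0}
    - {"rot": [0,0,0],"xyz": [-0.208,-0.208,0.008],"grip": 0}

```text
clock: 1.43
tool_pos: [0.4653, 0.0181, 0.2225]
eef_rot: [0.21, 0.978, -0.0, -0.0]
contact_force: [0.5, 0.5, 0.2]
opening: 1.002
finger_force: 0.0
```

carry_out:
  plan:
    - {"rot": [0,0,-0.08],"xyz": [-0.02,-0.02,0],"grip": 0}
    - {"rot": [0,0,-0.16],"xyz": [-0.04,-0.04,0],"grip": 0}
    - {"rot": [0,0,-0.24],"xyz": [-0.06,-0.06,0],"grip": 0}
    - {"rot": [0,0,-0.32],"xyz": [-0.08,-0.08,0],"grip": 0}
    - {"rot": [0,0,-0.4],"xyz": [-0.1,-0.1,0],"grip": 0}
    - {"rot": [0,0,-0.48],"xyz": [-0.12,-0.12,0],"grip": 0}
    - {"rot": [0,0,-0.56],"xyz": [-0.128,-0.129,0],"grip": 0}
    - {"rot": [0,0,-0.56],"xyz": [-0.128,-0.129,0],"grip": 0}

```text
clock: 2.1
tool_pos: [0.529, -0.1545, 0.2219]
eef_rot: [-0.066, 0.998, -0.001, -0.0]
contact_force: [0.6, -0.2, 1.1]
opening: 1.003
finger_force: 0.0
```

```bash
python3 - <<'E'
from h import *
s=r.get_state();im=r.snapshot('wrist')[:,:,::-1].copy();cv2.imwrite('pics/w0.png',im)
print(s['tool_pos'],s['eef_rot'],s['q'].round(2));c=cam('wrist',s);print(R.from_quat(s['eef_rot']).as_matrix().round(3))
np.savez('w0.npz',K=c[0],D=c[1],M=c[2],o=c[3])
E
```

```text
[ 0.52900596 -0.15450498  0.221885  ] [-6.62803060e-02  9.97800794e-01 -6.59931568e-04 -2.48228654e-04] [ 0.48  0.64 -0.46  1.8   0.39  0.79  1.52]
[[-0.991 -0.132 -0.   ]
 [-0.132  0.991 -0.001]
 [ 0.001 -0.001 -1.   ]]
```

View pics/w0.png

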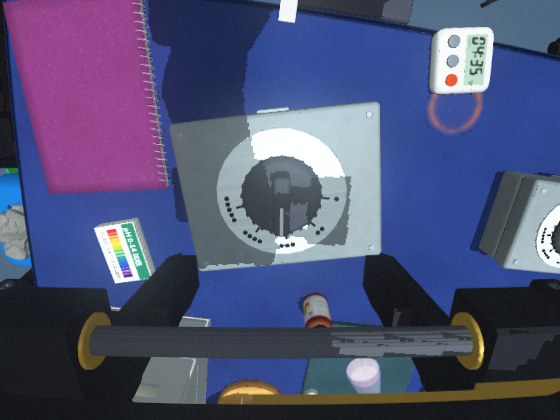

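Wrist view: the dial is centred near (282,191), the pointer line runs from (281,205) to (282,236), and the three-dot mark is at (287,243). The fingers straddle the dial.

```bash
python3 - <<'E'
from h import *
c=cam('wrist',r.get_state());im=cv2.imread('pics/w0.png')
g=im.max(2);h=cv2.cvtColor(im,cv2.COLOR_BGR2HSV)
m=((g<75)).astype(np.uint8);z=np.zeros_like(m);z[150:240,238:325]=m[150:240,238:325];z=cv2.morphologyEx(z,2,np.ones((5,5)))
k=max(cv2.findContours(z,0,2)[0],key=cv2.contourArea)
print('turning disc',cv2.minEnclosingCircle((onplane(c,cv2.convexHull(k).reshape(-1,2),.092)[:,:2]*1000).astype(np.float32)))
e=cv2.fitEllipse(k);print(e,onplane(c,[e[0]],.092))
w=onplane(c,[(281.5,236),(281.5,207)],.122);d=w[0]-w[1];print(w,np.degrees(np.arctan2(d[1],d[0])))
w=onplane(c,[(287,244)],.082);print(w)
big=cv2.resize(im[140:265,205:360],None,fx=5,fy=4.8,interpolation=2);cv2.imwrite('pics/w0c.png',cv2.convertScaleAbs(big,alpha=1.3,beta=20))
E
```

```text
turning disc ((554.6688232421875, -164.75888061523438), 2.7944552898406982)Traceback (most recent call last):
  File "<stdin>", line 7, in <module>
cv2.error: OpenCV(4.12.0) /io/opencv/modules/imgproc/src/shapedescr.cpp:361: error: (-201:Incorrect size of input array) There should be at least 5 points to fit the ellipse in function 'fitEllipseNoDirect'
```

```bash
python3 - <<'E'
from h import *
c=cam('wrist',r.get_state());im=cv2.imread('pics/w0.png')
w=onplane(c,[(281.5,236),(281.5,207)],.122);d=w[0]-w[1];print(w,np.degrees(np.arctan2(d[1],d[0])))
print(onplane(c,[(287,244)],.082))
big=cv2.resize(im[140:260,205:365],None,fx=5,fy=5,interpolation=2);cv2.imwrite('pics/w0c.png',cv2.convertScaleAbs(big,alpha=1.3,beta=20))
E
```

```text
[[ 0.55141617 -0.14678309  0.122     ]
 [ 0.52561694 -0.15026597  0.122     ]] 7.68840341940301
[[ 0.57669077 -0.13762513  0.082     ]]
```

View pics/w0c.png

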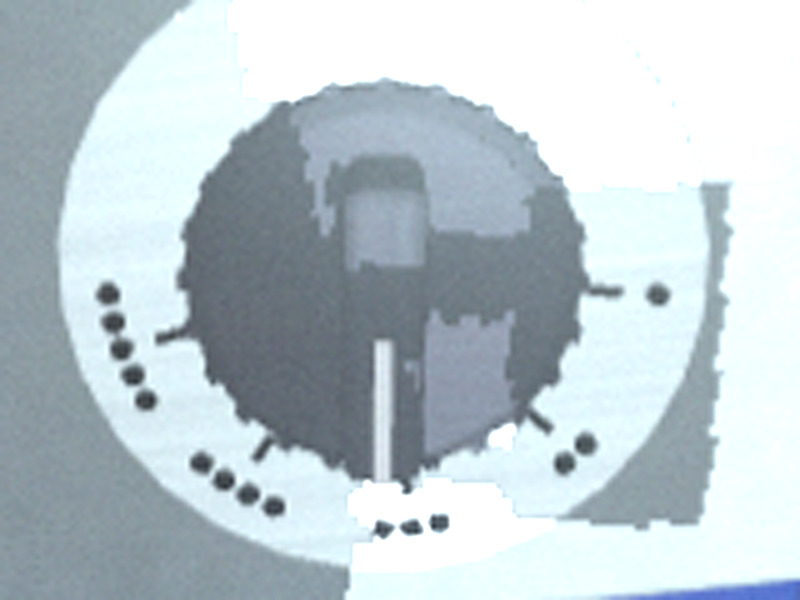

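The crop shows the pointer at (383,342)-(383,480), with the bar top running from y=268 to y=485. The turning disc spans x 182 to 583 and y 82 to about 485.

```bash
python3 - <<'E'
from h import *
c=cam('wrist',r.get_state());f=lambda *a:np.array(a)/5+[205,140]
print('bar ends',onplane(c,f((385,268),(383,485)),.122))
w=onplane(c,f((182,280),(583,280),(385,82),(290,105),(500,110)),.092)[:,:2];print('disc',w)
from scipy.optimize import least_squares as L
o=L(lambda p:np.hypot(*(w-p).T)-.038,w.mean(0));print(o.x,o.fun)
w=onplane(c,f((58,243),(708,243),(100,100),(350,567),(180,490)),.082)[:,:2]
o=L(lambda p:np.hypot(*(w-p).T)-.062,w.mean(0));print(o.x,o.fun)
m=onplane(c,f((658,294),(575,454),(412,526),(238,485),(125,347)),.082)[:,:2]-o.x;print(np.degrees(np.arctan2(m[:,1],m[:,0])))
E
```

```text
bar ends [[ 0.51418275 -0.15139903  0.122     ]
 [ 0.55232516 -0.14657431  0.122     ]]
disc [[ 0.52982147 -0.18659117]
 [ 0.52011085 -0.11379878]
 [ 0.48897615 -0.15461965]
 [ 0.49522417 -0.17070328]
 [ 0.49118433 -0.13379767]]
[ 0.52647576 -0.149722  ] [-0.00097934 -0.00151726 -0.00018191 -0.00035858  0.00071782]
[ 0.52606179 -0.14940374] [ 2.50666670e-05 -9.37407787e-04 -3.19934032e-04  5.87142495e-04
 -1.12475010e-03]
[ 92.62242579  52.54808162  13.39949206 -25.90401617 -65.56246793]
```

carry_out:
  plan:
    - {"rot": [0,0,0],"xyz": [0.002,0.005,0.02],"grip": 0}
    - {"rot": [0,0,0],"xyz": [0.002,0.005,0.045],"grip": 0}
    - {"rot": [0,0,0],"xyz": [0.002,0.005,0.07],"grip": 0}
    - {"rot": [0,0,0],"xyz": [0.002,0.005,0.09],"grip": 0}
    - {"rot": [0,0,0],"xyz": [0.002,0.005,0.105],"grip": 0}
    - {"rot": [0,0,0],"xyz": [0.002,0.005,0.116],"grip": 0}
    - {"rot": [0,0,0],"xyz": [0.002,0.005,0.122],"grip": 0}
    - {"rot": [0,0,0],"xyz": [0.002,0.005,0.122],"grip": 0}

```text
clock: 2.82
tool_pos: [0.5256, -0.1442, 0.0999]
eef_rot: [-0.069, 0.998, 0.0, -0.001]
contact_force: [-0.5, -0.2, 0.7]
opening: 1.0
finger_force: 0.0
```

carry_out:
  plan:
    - {"rot": [0,0,0],"xyz": [0,0,0],"grip": 120}
    - {"rot": [0,0,0],"xyz": [0,0,0],"grip": 180}
    - {"rot": [0,0,0],"xyz": [0,0,0],"grip": 200}
    - {"rot": [0,0,0],"xyz": [0,0,0],"grip": 220}
    - {"rot": [0,0,0],"xyz": [0,0,0],"grip": 240}
    - {"rot": [0,0,0],"xyz": [0,0,0],"grip": 240}
    - {"rot": [0,0,0],"xyz": [0,0,0],"grip": 240}
    - {"rot": [0,0,0],"xyz": [0,0,0],"grip": 240}
  squeeze: 15

```text
clock: 3.48
tool_pos: [0.5263, -0.1456, 0.1008]
eef_rot: [-0.068, 0.998, 0.0, 0.0]
contact_force: [-0.3, -0.4, 0.1]
opening: 0.422
finger_force: 0.0
```

carry_out:
  plan:
    - {"rot": [0,0,0],"xyz": [0,-0.004,0],"grip": 240}
    - {"rot": [0,0,0],"xyz": [0,-0.004,0],"grip": 240}
    - {"rot": [0,0,0],"xyz": [0,-0.004,0],"grip": 240}
    - {"rot": [0,0,0],"xyz": [0,-0.004,0],"grip": 240}
    - {"rot": [0,0,0],"xyz": [0,-0.004,0],"grip": 240}
    - {"rot": [0,0,0],"xyz": [0,-0.004,0],"grip": 240}
    - {"rot": [0,0,0],"xyz": [0,-0.004,0],"grip": 240}

```text
clock: 4.07
tool_pos: [0.5273, -0.1541, 0.1007]
eef_rot: [-0.067, 0.998, -0.003, 0.0]
contact_force: [2.3, -8.0, -2.6]
opening: 0.155
finger_force: 15.0
```

carry_out:
  plan:
    - {"rot": [0,0,0],"xyz": [0,-0.004,0],"grip": 240}
    - {"rot": [0,0,0],"xyz": [0,-0.005,0],"grip": 240}
    - {"rot": [0,0,-0.05],"xyz": [0,-0.005,0],"grip": 240}
    - {"rot": [0,0,-0.1],"xyz": [0,-0.005,0],"grip": 240}
    - {"rot": [0,0,-0.15],"xyz": [0,-0.005,0],"grip": 240}
    - {"rot": [0,0,-0.2],"xyz": [0,-0.005,0],"grip": 240}
    - {"rot": [0,0,-0.2],"xyz": [0,-0.005,0],"grip": 240}

```text
clock: 4.65
tool_pos: [0.5274, -0.1544, 0.1007]
eef_rot: [-0.169, 0.986, 0.0, -0.0]
contact_force: [0.1, -1.2, -0.2]
opening: 0.155
finger_force: 15.0
```

```bash
python3 - <<'E'
from h import *
s=r.get_state();x=R.from_quat(s['eef_rot']).as_matrix()[:,0];print(np.degrees(np.arctan2(-x[1],-x[0])),s['tool_pos'],s['contact_force'],s['moment'],s['opening'])
E
```

```text
19.4070084398386 [ 0.5273617  -0.15440366  0.10066024] [ 0.07921455 -1.23062134 -0.19354395] [-0.08320137  0.03207222  0.04044128] 0.1547880017402411
```

carry_out:
  plan:
    - {"rot": [0,0,-0.08],"xyz": [0,0,0],"grip": 240}
    - {"rot": [0,0,-0.16],"xyz": [0,0,0],"grip": 240}
    - {"rot": [0,0,-0.24],"xyz": [0,0,0],"grip": 240}
    - {"rot": [0,0,-0.32],"xyz": [0,0,0],"grip": 240}
    - {"rot": [0,0,-0.4],"xyz": [0,0,0],"grip": 240}
    - {"rot": [0,0,-0.48],"xyz": [0,0,0],"grip": 240}
    - {"rot": [0,0,-0.55],"xyz": [0,0,0],"grip": 240}
    - {"rot": [0,0,-0.59],"xyz": [0,0,0],"grip": 240}

```text
clock: 5.32
tool_pos: [0.5276, -0.1547, 0.1006]
eef_rot: [-0.448, 0.894, -0.0, 0.0]
contact_force: [0.1, -1.6, -1.3]
opening: 0.159
finger_force: 15.0
```

carry_out:
  plan:
    - {"rot": [0,0,0],"xyz": [0,0,0],"grip": 240}
    - {"rot": [0,0,0],"xyz": [0,0,0],"grip": 240}
    - {"rot": [0,0,0],"xyz": [0,0,0],"grip": 240}
    - {"rot": [0,0,0],"xyz": [0,0,0],"grip": 240}

```text
clock: 5.65
tool_pos: [0.5276, -0.1547, 0.1007]
eef_rot: [-0.447, 0.895, -0.0, -0.0]
contact_force: [1.1, -1.1, -1.8]
opening: 0.154
finger_force: 15.0
```

```bash
python3 - <<'E'
from h import *
s=r.get_state();x=R.from_quat(s['eef_rot']).as_matrix()[:,0];print(np.degrees(np.arctan2(-x[1],-x[0])),s['q'].round(2),s['tool_pos'],s['contact_force'],s['moment'],s['opening'])
a=r.snapshot('wrist');b=r.snapshot('top')[150:280,290:430]
cv2.imwrite('pics/two.png',np.hstack([a[40:,100:460],cv2.resize(b,(409,380),interpolation=2)])[:,:,::-1])
E
```

```text
53.06245995489114 [ 0.53  0.85 -0.56  1.89  0.76  0.62  1.98] [ 0.52762177 -0.15472515  0.10067311] [ 1.07014011 -1.07680728 -1.76130842] [-0.25899463 -0.2766474   0.03818912] 0.15438684494152133
```

View pics/two.png

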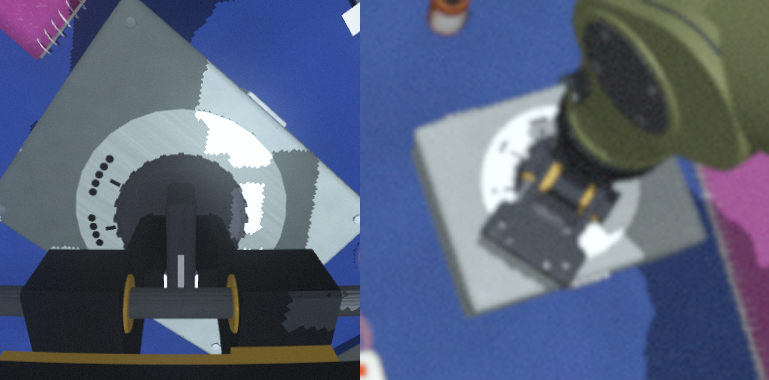

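The bar is held squarely at 53.1° world, which is about 40° on the dial. The pointer is visible at (180,270) in the left half. I'll rest here, then turn right.

carry_out:
  plan:
    - {"rot": [0,0,0],"xyz": [0,0,0],"grip": 240}
    - {"rot": [0,0,0],"xyz": [0,0,0],"grip": 240}
    - {"rot": [0,0,0],"xyz": [0,0,0],"grip": 240}
    - {"rot": [0,0,0],"xyz": [0,0,0],"grip": 240}
    - {"rot": [0,0,0],"xyz": [0,0,0],"grip": 240}
    - {"rot": [0,0,0],"xyz": [0,0,0],"grip": 240}
    - {"rot": [0,0,0],"xyz": [0,0,0],"grip": 240}
    - {"rot": [0,0,0],"xyz": [0,0,0],"grip": 240}

```text
clock: 6.42
tool_pos: [0.5276, -0.1547, 0.1007]
eef_rot: [-0.447, 0.894, -0.0, 0.0]
contact_force: [2.8, -3.6, -2.7]
opening: 0.157
finger_force: 15.0
```

carry_out:
  plan:
    - {"rot": [0,0,0.06],"xyz": [0,0,0],"grip": 240}
    - {"rot": [0,0,0.14],"xyz": [0,0,0],"grip": 240}
    - {"rot": [0,0,0.22],"xyz": [0,0,0],"grip": 240}
    - {"rot": [0,0,0.3],"xyz": [0,0,0],"grip": 240}
    - {"rot": [0,0,0.38],"xyz": [0,0,0],"grip": 240}
    - {"rot": [0,0,0.46],"xyz": [0,0,0],"grip": 240}
    - {"rot": [0,0,0.54],"xyz": [0,0,0],"grip": 240}
    - {"rot": [0,0,0.6],"xyz": [0,0,0],"grip": 240}

```text
clock: 7.08
tool_pos: [0.5274, -0.1543, 0.1007]
eef_rot: [-0.161, 0.987, 0.0, -0.0]
contact_force: [0.8, -3.5, -2.7]
opening: 0.16
finger_force: 15.0
```

carry_out:
  plan:
    - {"rot": [0,0,0.08],"xyz": [0,0,0],"grip": 240}
    - {"rot": [0,0,0.16],"xyz": [0,0,0],"grip": 240}
    - {"rot": [0,0,0.24],"xyz": [0,0,0],"grip": 240}
    - {"rot": [0,0,0.32],"xyz": [0,0,0],"grip": 240}
    - {"rot": [0,0,0.4],"xyz": [0,0,0],"grip": 240}
    - {"rot": [0,0,0.48],"xyz": [0,0,0],"grip": 240}
    - {"rot": [0,0,0.54],"xyz": [0,0,0],"grip": 240}
    - {"rot": [0,0,0.6],"xyz": [0,0,0],"grip": 240}

```text
clock: 7.75
tool_pos: [0.5273, -0.1539, 0.1007]
eef_rot: [0.137, 0.991, 0.0, -0.0]
contact_force: [0.9, -2.2, -2.5]
opening: 0.158
finger_force: 15.0
```

```bash
python3 - <<'E'
from h import *
s=r.get_state();x=R.from_quat(s['eef_rot']).as_matrix()[:,0];a=np.degrees(np.arctan2(-x[1],-x[0]));print(a,'to go rad',np.radians(a+26.6),s['q'].round(2),s['tool_pos'],s['contact_force'],s['opening'],s['clock'])
E
```

```text
-15.77716378065865 to go rad 0.18889412643160178 [ 0.34  0.8  -0.24  1.9   0.38  0.48  1.13] [ 0.5273358  -0.15390356  0.10066107] [ 0.87260356 -2.2354993  -2.5420468 ] 0.15751493579324147 7.75
```

carry_out:
  plan:
    - {"rot": [0,0,0.06],"xyz": [0,0,0],"grip": 240}
    - {"rot": [0,0,0.12],"xyz": [0,0,0],"grip": 240}
    - {"rot": [0,0,0.17],"xyz": [0,0,0],"grip": 240}
    - {"rot": [0,0,0.19],"xyz": [0,0,0],"grip": 240}
    - {"rot": [0,0,0.19],"xyz": [0,0,0],"grip": 240}
    - {"rot": [0,0,0.19],"xyz": [0,0,0],"grip": 240}
    - {"rot": [0,0,0.19],"xyz": [0,0,0],"grip": 240}
    - {"rot": [0,0,0.19],"xyz": [0,0,0],"grip": 240}

```text
clock: 8.42
tool_pos: [0.5274, -0.1538, 0.1007]
eef_rot: [0.229, 0.973, 0.0, -0.0]
contact_force: [1.0, -0.5, -1.7]
opening: 0.155
finger_force: 15.0
```

carry_out:
  plan:
    - {"rot": [0,0,0],"xyz": [0,0,0],"grip": 100}
    - {"rot": [0,0,0],"xyz": [0,0,0],"grip": 50}
    - {"rot": [0,0,0],"xyz": [0,0,0],"grip": 50}
    - {"rot": [0,0,0],"xyz": [0,0,0],"grip": 50}
    - {"rot": [0,0,0],"xyz": [0,0,0],"grip": 50}
    - {"rot": [0,0,0],"xyz": [0,0,0],"grip": 50}
    - {"rot": [0,0,0],"xyz": [0,0,0],"grip": 50}
    - {"rot": [0,0,0],"xyz": [0,0,0],"grip": 50}

```text
clock: 9.08
tool_pos: [0.5275, -0.1544, 0.1007]
eef_rot: [0.229, 0.973, 0.0, -0.0]
contact_force: [-0.8, -0.8, -0.2]
opening: 0.741
finger_force: 0.0
```

carry_out:
  plan:
    - {"rot": [0,0,0],"xyz": [0,0,-0.01],"grip": 50}
    - {"rot": [0,0,0],"xyz": [0,0,-0.03],"grip": 50}
    - {"rot": [0,0,0],"xyz": [0,0,-0.05],"grip": 50}
    - {"rot": [0,0,0],"xyz": [0,0,-0.075],"grip": 50}
    - {"rot": [0,0,0],"xyz": [0,0,-0.1],"grip": 50}
    - {"rot": [0,0,0],"xyz": [0,0,-0.12],"grip": 50}
    - {"rot": [0,0,0],"xyz": [0,0,-0.12],"grip": 50}

```text
clock: 9.67
tool_pos: [0.5299, -0.1548, 0.2253]
eef_rot: [0.229, 0.973, 0.0, 0.004]
contact_force: [0.9, -0.1, -0.4]
opening: 0.802
finger_force: 0.0
```

```bash
python3 - <<'E'
from h import *
s=r.get_state();print(s['clock'],s['tool_pos'],s['contact_force'],s['opening'],np.abs(s['qd']).max())
im=r.snapshot('wrist')[100:300,180:400,::-1];cv2.imwrite('pics/end.png',cv2.resize(im,None,fx=3,fy=3,interpolation=2))
E
```

```text
9.6667 [ 0.52992667 -0.15484237  0.22531137] [ 0.86579432 -0.06328122 -0.44414546] 0.8020396279987366 0.06919707598173358
```

View pics/end.png

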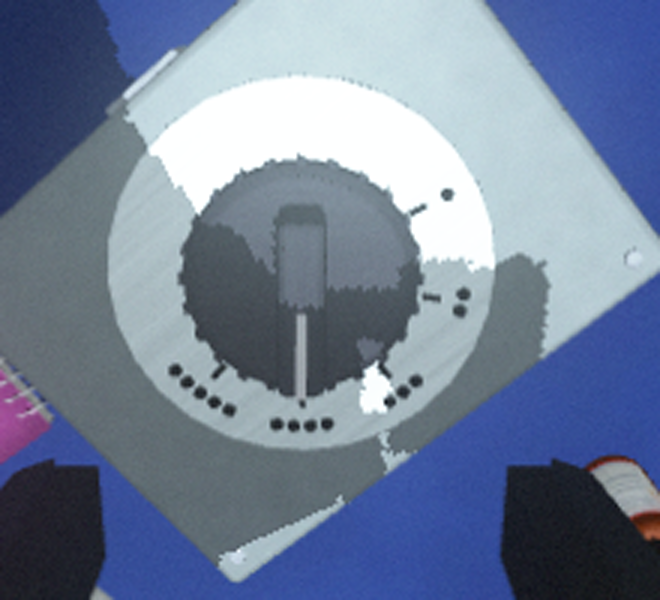

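The pointer, ending near (302,398), stands right on the four-dot mark at (302,425). The gripper is open and clear of the box.

```bash
python3 -c "
from plant import r
print(r.finish_job())"
```

```text
the job is handed in; nothing more can be done
None
```

I dialled two-four on the larger lockbox: left to the two-dot mark, rested about a second, then right to the four-dot mark and let go. I never moved the arm to the smaller box, and the job is handed in; no verdict came back.

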